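Line up a loose lug with an alignment mandrel and hold it for tacking

ROBOT

A 6-joint arm with a two-finger parallel gripper is mounted at the origin on the work surface. World frame = base frame: x ahead of the robot, y to its left, z up, the work surface at z = 0. Lengths are in mm, angles in rad, forces in N, time in s.
With the tool pointing down it reaches from about 300 to 775 mm from the base axis. Payload 14.6 kg.
Tool frame: the origin (TCP) lies on the centre line of the jaws, within the pads' length; the fingertips stand manip.finger_overhang ahead of it and the grasp point (between the pads) lies 11 mm behind it (manip.finger_overhang is the distance from the TCP to the fingertips, in mm); y points along the fingers, x is the direction in which the jaws open and shut, and the axes are right-handed (so a half turn about y gives the same grasp; the last joint's range is limited). The gripper opens to 94 mm and grips with 3 to 60 N. Pads are 16 mm wide; open, the fingers measure 119 mm over their backs; the gripper's body (75 mm by 177 mm) begins 78 mm behind the grasp point.
Start: joints at [1.242, 0.3, 1.521, -0, 1.321, -0.067], TCP at [142.348, 531.249, 183.146] pointing down, gripper open.
Joint ranges: [-3.03, 3.03], [-0.79, 2.21], [0.23, 2.52], [-1.04, 4.18], [0, 3.07], [-2.55, 2.55]. Speed limits (rad/s): [2.22, 2.22, 2.57, 3.14, 3.14, 3.14].

INTERFACE

Orientations are given as [roll, pitch, yaw] about the fixed x, y, z axes, in that order (R = Rz(yaw) Ry(pitch) Rx(roll)).
In Python, from cell import monitor, viewer, ticket, manip gives the robot as it stands.
- The arm moves only by the shell command python3 -m jog 'ROWS' [FORCE]. ROWS is JSON, a list of rows, each an object of numbers: "grip": the finger opening in cm, from 0 to 9.4; "dx", "dy", "dz": the shift along the tool's x, y, z in cm; "spin": the turn about the tool's y in degrees. In form: [{"grip": .., "dx": .., "dy": .., "dz": .., "spin": ..}, ...]. A call has 1 to 20 rows; each row is the pose to reach, as a shift and turn from the pose commanded when the call began, along the tool's axes at that moment; what a row does not reach only later rows make up. A row lasts 1/8 s, in which the tool goes at most 62.5 mm and 10.7 degrees, less where a joint would pass 70% of its speed; a pose out of reach is approached as far as the arm can. A call with a gripper value outside its range is refused whole. The fingers move at their own pace and stop on an object; FORCE is the grip in N (left out, the last holds). Time passes only in rows, so rows that repeat a pose let the fingers close. It gives the time, the measured TCP pose, the force and the opening at its end, in the units of the state.
- monitor.read_state(): the state, without advancing time (a new reading comes with each control period).
- viewer.camera(name): name is "scene" or "top" or "wrist"; returns a dict with "color" (480x640x3 uint8, red, green, blue), "vertical_fov" (degrees; the focal length in pixels is half the picture's height over the tangent of half this angle, whatever the lens; pixels are square), "cx", "cy" (the principal point, pixels), "rvec" (rotation vector, rad) and "tvec" (3), from world to camera coordinates, as OpenCV has them. Camera axes: x right, y down, z forward; pixel columns grow to the right and rows downward; lengths in mm; the calibration is good to about 2 mm. A picture is of the moment at which its call begins. There is no depth.
- ticket.sign_off(): hands the job in, once; it reports no verdict.
The state is a dict: "clock": time; "joints": joint angles; "qd": joint speeds; "effort": joint torques, N m; "eef_pos": TCP position; "eef_rot": TCP orientation; "wrist_force": force on the tool from outside, world axes, zero at the start; "moment": the same for the moment, N m; "finger_gap": finger opening in mm.
Only numpy, scipy, OpenCV 4.12 (cv2) and the standard library are available. Lean on these libraries where they do the work, as an engineer would, in place of code of your own. Each camera call takes 0.05 s, during which the arm holds its last target. There are 200 camera calls.

TASK

Lift the red-handled alignment mandrel from its V-block rest and ease it, nose first and without forcing, through the bushing of the lug that is already tacked down and then on through the bushing of the loose lug, so that the nose draws the loose lug into line. Push on until the whole tapered nose and a finger's breadth of the full-thickness shaft stand out beyond the loose lug, then finish while still holding the mandrel there: firmly gripped, straight along the bushings, still, and not leaning on them, ready for the tack weld. Leave the chipping hammer, the wire brush and the magnetic holder where they lie.

Things in the scene. Friction and masses are not known exactly. Their poses are not given: they have to be found in the camera images.
- mandrel_grip (a point): Where to grasp the mandrel: on its axis, 60 mm from the red handle's rear end. x axis = along the mandrel towards its nose. Centre of mass about 30 mm ahead. It starts level in the V-block rest, axis 48 mm above the bench, nose roughly towards world -y; the handle is clear of the V-blocks from 40 mm behind this point to its front end.
- mandrel_nose (a point): Middle of the 5 mm end face of the mandrel's nose, 215 mm ahead of mandrel_grip along their common x axis. Same axes.
- mandrel: Loose straight round bar, about 0.22 kg; origin and axes of mandrel_grip, distances along x from there. Red handle 26 mm in diameter from -60 to 45 mm; bare aluminium shaft 14 mm in diameter from 45 to 185 mm; then the nose, tapering from 14 to 5 mm in diameter, to its end at 215 mm.
- vrest: Blue V-block rest, fixed: base plate 200 x 60 x 6 mm, V-blocks 14 mm thick at x = -50 mm (under the handle's rear) and x = 110 mm (under the shaft), tops up to 53 mm above the bench. Origin on the bench below the mandrel's grip point (the mandrel may lie up to 5 mm off along x); x axis along the mandrel towards its nose.
- bracket: Workpiece, fixed: grey base plate 180 (x) x 120 (y) x 10 mm, origin on the bench under its centre. Two upright lugs, 60 mm wide, 12 mm thick, round tops 115 mm above the bench: tacked one (weld beads at its foot) at x = -40 mm, loose one (between two blue keeper bars 22 mm high) at x = 40 mm. The mandrel enters along +x, which points to world -y turned by -0.1 to 0.45 rad.
- first_bush (a point): Centre of the tacked lug's steel bushing, on its level axis 85 mm above the bench. Axes of bracket: x along the bore, the way the mandrel enters. Bore 16 mm, outside 36 mm in diameter, 26 mm long: its faces lie at x = -13 and +13 mm.
- second_bush (a point): Centre of the loose lug's bushing, 80 mm beyond first_bush along x; same axes, height, bore and length. Its y differs from the first one's by the value of loose_lug.
- loose_lug (a joint): Sideways offset (m) of the loose lug along bracket's y axis: 0 = bushings in line; stops at -0.007 and 0.007; starts between -0.005 and 0.005. It slides with 1.5 N of friction and no spring, stays where it is pushed, and cannot tip, turn or move along x.
- chip_hammer: Bystander: steel chipping hammer about 260 mm long, 24 mm high, lying on the bench beyond the workpiece. Origin at the middle of its length, on the bench.
- wire_brush: Bystander: wooden-backed wire brush 270 x 30 x 42 mm, lying on the bench. Origin under its middle.
- magnet: Bystander: red magnetic welding holder, house-shaped, 90 x 90 x 24 mm, lying on the bench on the robot's side of the workpiece. Origin under its middle.
Things that resemble listed ones, but are neither listed nor needed, are in the scene too. Leave any black or orange look-alike of the bracket alone.

How it is judged:
By the outcome, as a careful person would: the job done as asked, in the order asked, and still so for the second after the job is handed in, while the arm keeps its last pose, push and grip.
It also fails if it takes over 48 s, if anything falls off the work surface, if the arm or the gripper's body presses on something with over 40 N, if the wrist force passes 120 N, or if a joint passes its speed limit or range.

## Working session

There is one attempt and no reset: what is moved stays moved. The work goes in short steps, Python scripts to look and compute and a shell command to move; the robot and the scene stay as the last step left them, time stands still between calls to the robot, and variables do not carry over. Pictures are saved under pics/ and viewed, about 8 in all and at most 12, crops included, and the job is handed in when it is done.

```bash
ls; mkdir -p pics
cat > h.py <<'E'
import numpy as np, cv2
from cell import monitor, viewer, ticket, manip
from scipy.spatial.transform import Rotation as R
def cam(n,save=None):
    c=viewer.camera(n)
    f=c["color"].shape[0]/2/np.tan(np.radians(c["vertical_fov"])/2)
    c["K"]=np.array([[f,0,c["cx"]],[0,f,c["cy"]],[0,0,1]]); c["Rm"]=cv2.Rodrigues(np.array(c["rvec"],float))[0]
    c["t"]=np.array(c["tvec"],float); c["C"]=-c["Rm"].T@c["t"]
    if save: cv2.imwrite("pics/"+save,c["color"][:,:,::-1])
    np.save("pics/%s.npy"%n,c,allow_pickle=True)
    return c
def load(n): return np.load("pics/%s.npy"%n,allow_pickle=True).item()
def ray(c,u,v):
    d=c["Rm"].T@np.linalg.inv(c["K"])@np.array([u,v,1.]); return c["C"],d/np.linalg.norm(d)
def onz(c,u,v,z):
    C,d=ray(c,u,v); return C+d*(z-C[2])/d[2]
def proj(c,P):
    p=c["K"]@(c["Rm"]@np.array(P,float)+c["t"]); return p[:2]/p[2]
E
python3 - <<'E'
from h import *
print(monitor.read_state(), manip.finger_overhang)
for n in("scene","top","wrist"):
    c=cam(n,n+"0.png"); print(n,c["K"][0,0],c["cx"],c["cy"],c["C"].round(),c["Rm"][2].round(2), [k for k in c])
a=cv2.imread("pics/scene0.png");b=cv2.imread("pics/top0.png")
E
```

```text
pics
{'clock': 0.0, 'joints': array([ 1.24238405e+00,  3.00491307e-01,  1.52159007e+00, -1.89461987e-05,
        1.32069286e+00, -6.66086049e-02]), 'qd': array([-0.00140481,  0.00015536, -0.00028585, -0.00118384, -0.00118603,
       -0.00222163]), 'effort': array([-7.03333135e-04, -5.31807590e+01, -3.52733767e+01,  7.07564154e-02,
        2.44054024e-02, -9.25837071e-05]), 'eef_pos': array([142.27097011, 530.97820453, 182.57145848]), 'eef_rot': array([-1.57073599e+00,  1.18018261e-03,  1.30899739e+00]), 'wrist_force': array([-0.22505039,  0.16183216, -0.30218794]), 'moment': array([ 0.02160332, -0.03834017,  0.04703597]), 'finger_gap': 94.2273639828933} 8.0
scene 509.3932966212117 328.8483185348484 238.17540301631684 [768. 497. 997.] [-0.26 -0.5  -0.83] ['color', 'vertical_fov', 'cx', 'cy', 'rvec', 'tvec', 'K', 'Rm', 't', 'C']
top 491.1533773248226 327.94566513530185 231.02278117023937 [ 293.  -43. 1072.] [ 0.17  0.02 -0.99] ['color', 'vertical_fov', 'cx', 'cy', 'rvec', 'tvec', 'K', 'Rm', 't', 'C']
wrist 421.03188330734827 315.6352263413674 240.67589399507028 [ 78. 548. 385.] [ 0.23 -0.06 -0.97] ['color', 'vertical_fov', 'cx', 'cy', 'rvec', 'tvec', 'K', 'Rm', 't', 'C']
```

View pics/scene0.png

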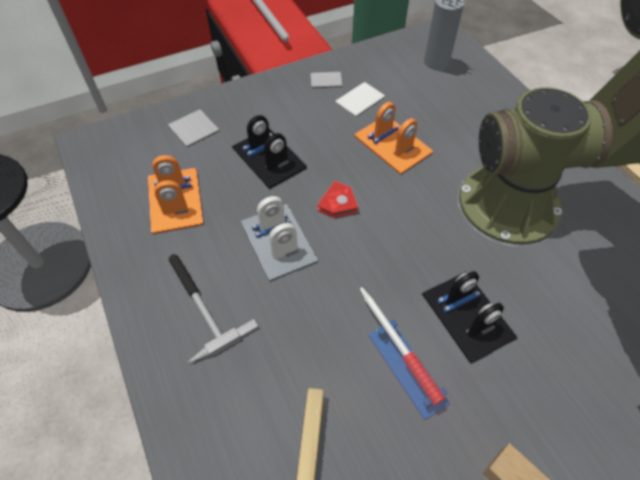

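View pics/top0.png

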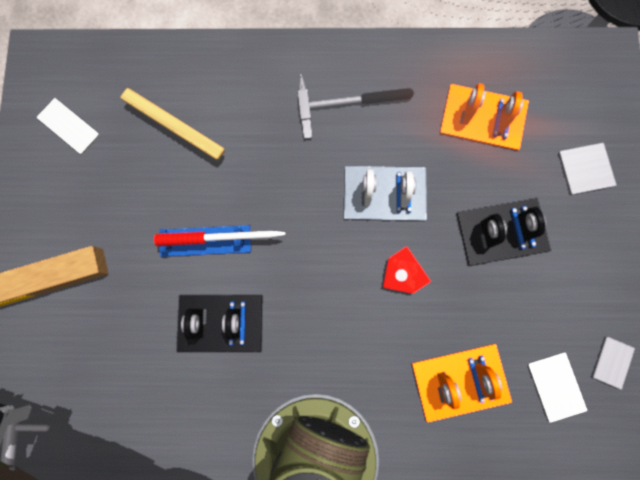

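The grey bracket at top-view (385,193) matches the description. Its look-alikes are black at (220,323) and (503,231), and orange at (485,117) and (462,383). The mandrel runs from (155,238) to (285,235), handle on the left.

Run:
```python
from h import *
t=load("top");s=load("scene")
a=cv2.resize(t["color"][150:235,335:440],None,fx=4,fy=4,interpolation=cv2.INTER_CUBIC)
b=cv2.resize(s["color"][185:285,230:330],None,fx=3.4,fy=3.4,interpolation=cv2.INTER_CUBIC)
b=b[:340]
cv2.imwrite("pics/crop1.png",np.hstack([a[:340],b])[:,:,::-1])
# mandrel
img=t["color"].astype(int); r,g,bb=img[...,0],img[...,1],img[...,2]
def big(m):
    m=m.astype(np.uint8); n,l,st,ce=cv2.connectedComponentsWithStats(m); i=1+np.argmax(st[1:,4]); return (l==i),st[i],ce[i]
for nm,c,box in(("top",t,(140,300,220,260)),("scene",s,(350,460,280,420))):
    img=c["color"].astype(int); x0,x1,y0,y1=box; sub=img[y0:y1,x0:x1]
    red=(sub[...,0]>120)&(sub[...,1]<90)&(sub[...,2]<100)
    wh=(sub.min(2)>140)
    for k,m in(("red",red),("shaft",wh)):
        mm,st,ce=big(m); ys,xs=np.nonzero(mm); P=np.c_[xs+x0,ys+y0].astype(np.float32)
        vx,vy,cx,cy=cv2.fitLine(P,cv2.DIST_L2,0,.01,.01).ravel()
        q=(P-[cx,cy])@[vx,vy]; e=[np.array([cx,cy])+np.array([vx,vy])*z for z in(q.min()-.5,q.max()+.5)]
        print(nm,k,st[4],np.round(e,1).tolist(),[onz(c,*p,48).round(1).tolist() for p in e])
# plate
sub=t["color"][150:235,335:440]; hsv=cv2.cvtColor(sub,cv2.COLOR_RGB2HSV)
print(t["color"][215,360],t["color"][230,360])
img=t["color"].astype(int)[150:235,335:440]
m,st,ce=big((img.sum(2)>330)); 
cn=max(cv2.findContours(m.astype(np.uint8),cv2.RETR_EXTERNAL,cv2.CHAIN_APPROX_NONE)[0],key=cv2.contourArea)
rc=cv2.minAreaRect(cn); bp=cv2.boxPoints(rc)+[335,150]; print(rc, bp.round(1).tolist()); print([onz(t,*p,10).round(1).tolist() for p in bp])
```

```text
top red 576 [[152.5, 239.60000610351562], [205.39999389648438, 237.39999389648438]] [[448.7, 350.0, 48.0], [453.9, 237.5, 48.0]]
top shaft 567 [[203.39999389648438, 237.0], [285.5, 232.60000610351562]] [[454.8, 241.7, 48.0], [464.8, 67.4, 48.0]]
scene red 562 [[406.29998779296875, 354.1000061035156], [439.6000061035156, 402.0]] [[454.4, 236.9, 48.0], [448.4, 344.0, 48.0]]
scene shaft 589 [[360.0, 286.3999938964844], [407.20001220703125, 354.5]] [[462.9, 64.4, 48.0], [453.3, 238.3, 48.0]]
[201 210 224] [111 112 118]
((52.0, 42.0), (84.0, 104.0), 90.0) [[335.0, 150.0], [439.0, 150.0], [439.0, 234.0], [335.0, 234.0]]
[[660.7, -36.3, 10.0], [660.9, -270.0, 10.0], [469.5, -264.1, 10.0], [468.6, -37.2, 10.0]]
```

View pics/crop1.png

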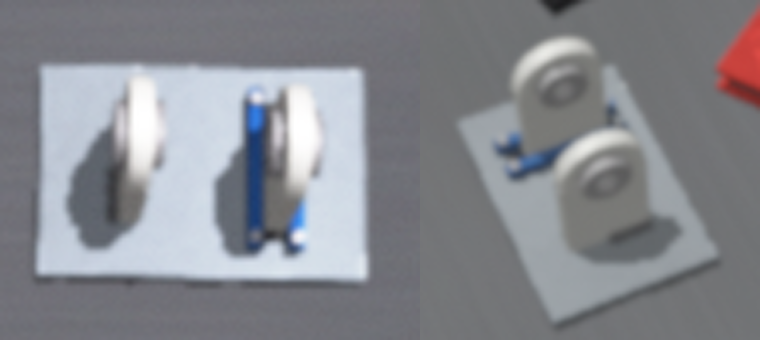

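Crop: the grey bracket has its tacked lug at the left/front, towards the robot's +y side. The loose lug sits between blue bars further along -y. It fits the description.

Run:
```python
from h import *
t=load("top");s=load("scene")
def edges(c,quad,z=10):
    # refine each plate edge: gradient max along normals of the rough quad
    g=cv2.GaussianBlur(c["color"].astype(np.float32).sum(2),(0,0),0.8); L=[]
    cen=np.mean(quad,0)
    for i in range(4):
        a,b=np.array(quad[i],float),np.array(quad[(i+1)%4],float); d=(b-a)/np.linalg.norm(b-a); n=np.array([d[1],-d[0]]); n*=np.sign(n@((a+b)/2-cen)); P=[]
        for w in np.linspace(.06,.94,40):
            p=a+(b-a)*w; k=np.arange(-3.5,3.6,.1); q=p+k[:,None]*n
            v=cv2.remap(g,q[:,0].astype(np.float32)[None],q[:,1].astype(np.float32)[None],cv2.INTER_LINEAR)[0]
            P.append(p+n*k[np.argmin(np.gradient(v))])
        L.append(cv2.fitLine(np.float32(P),cv2.DIST_HUBER,0,.01,.01).ravel())
    out=[]
    for i in range(4):
        (v1x,v1y,x1,y1),(v2x,v2y,x2,y2)=L[i-1],L[i]
        k=np.linalg.solve(np.array([[v1x,-v2x],[v1y,-v2y]]),[x2-x1,y2-y1]); out.append([x1+k[0]*v1x,y1+k[0]*v1y])
    return np.array(out)
for nm,c,q in(("top",t,[(345.2,166.2),(425.5,167),(427,220),(344,219)]),
   ("scene",s,[(230+(457-420)/3.4,185+122/3.4),(230+190/3.4,185+65/3.4),(230+298/3.4,185+260/3.4),(230+138/3.4,185+322/3.4)])):
    e=edges(c,q); W=np.array([onz(c,*p,10) for p in e])[:,:2]
    print(nm,e.round(1).tolist(),W.round(1).tolist(),"sides",[np.linalg.norm(W[i]-W[i-1]).round(1) for i in range(4)],"cen",W.mean(0).round(1))
    for i in range(4): d=W[(i+1)%4]-W[i]; print("  edge dir",np.arctan2(d[1],d[0]).round(3))
```

```text
top [[344.70001220703125, 165.60000610351562], [425.3999938964844, 166.89999389648438], [425.3999938964844, 219.8000030517578], [344.29998779296875, 218.10000610351562]] [[624.3, -58.1], [621.3, -238.5], [501.0, -235.4], [504.2, -57.4]] sides [np.float64(120.1), np.float64(180.4), np.float64(120.4), np.float64(177.9)] cen [ 562.7 -147.4]
  edge dir -1.587
  edge dir 3.115
  edge dir 1.553
  edge dir -0.006
scene [[239.89999389648438, 219.6999969482422], [288.3999938964844, 206.60000610351562], [317.6000061035156, 259.70001220703125], [268.5, 279.5]] [[620.5, -241.3], [500.2, -225.8], [503.6, -56.8], [624.0, -59.1]] sides [np.float64(182.2), np.float64(121.3), np.float64(169.0), np.float64(120.4)] cen [ 562.1 -145.7]
  edge dir 3.013
  edge dir 1.551
  edge dir -0.019
  edge dir -1.589
```

```bash
python3 -m jog '[{"grip":9.4,"dx":-16.06,"dy":3,"dz":-36.36,"spin":71.85},{"grip":9.4,"dx":-16.06,"dy":6.3,"dz":-36.36,"spin":71.85},{"grip":9.4,"dx":-16.06,"dy":6.3,"dz":-36.36,"spin":71.85},{"grip":9.4,"dx":-16.06,"dy":6.3,"dz":-36.36,"spin":71.85},{"grip":9.4,"dx":-16.06,"dy":6.3,"dz":-36.36,"spin":71.85},{"grip":9.4,"dx":-16.06,"dy":6.3,"dz":-36.36,"spin":71.85},{"grip":9.4,"dx":-16.06,"dy":6.3,"dz":-36.36,"spin":71.85},{"grip":9.4,"dx":-16.06,"dy":6.3,"dz":-36.36,"spin":71.85},{"grip":9.4,"dx":-16.06,"dy":6.3,"dz":-36.36,"spin":71.85},{"grip":9.4,"dx":-16.06,"dy":6.3,"dz":-36.36,"spin":71.85},{"grip":9.4,"dx":-16.06,"dy":6.3,"dz":-36.36,"spin":71.85}]' 50
python3 - <<'E'
from h import *
c=cam("wrist","w1.png")
img=c["color"].astype(int)
m=((img[...,0]>110)&(img[...,1]<90)&(img[...,2]<100)).astype(np.uint8)
n,l,st,ce=cv2.connectedComponentsWithStats(m); i=1+np.argmax(st[1:,4]); ys,xs=np.nonzero(l==i); P=np.float32(np.c_[xs,ys])
vx,vy,cx,cy=cv2.fitLine(P,cv2.DIST_L2,0,.01,.01).ravel(); q=(P-[cx,cy])@[vx,vy]
for z in(q.min()-.5,q.max()+.5): p=np.array([cx,cy])+z*np.array([vx,vy]); print(p.round(1),onz(c,*p,48).round(1))
s=monitor.read_state(); print(s["eef_pos"],s["eef_rot"])
E
```

```text
clock: 1.52
eef_pos: [451.5, 282.6, 120.4]
eef_rot: [-1.571, -0.0, 0.057]
wrist_force: [0.3, -0.1, -0.2]
finger_gap: 94.1
[313.  311.5] [453.  232.5  48. ]
[313.9 151.4] [447.6 341.9  48. ]
[451.63606888 282.53642177 120.34270353] [-1.57063227e+00 -2.89374949e-04  5.64372652e-02]
```

View pics/w1.png

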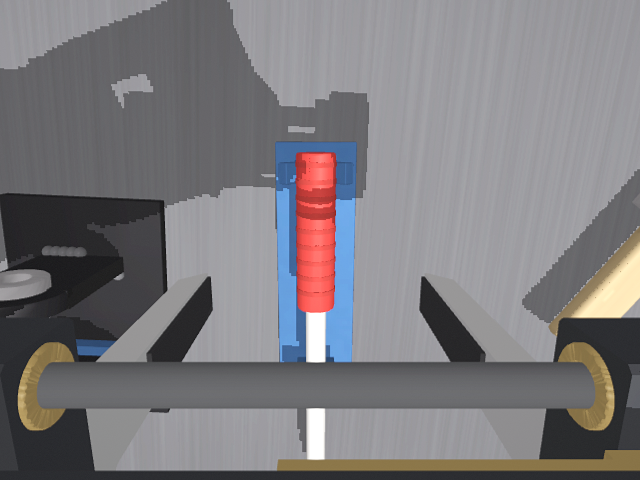

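Wrist view: the red handle runs from (316,152) to (316,311), centred between the fingers. Descend and grip.

```bash
python3 -m jog '[{"grip":9.4,"dy":4,"dz":-0.15,"dx":-0.05},{"grip":9.4,"dy":7,"dz":-0.15,"dx":-0.05},{"grip":9.4,"dy":8.3,"dz":-0.15,"dx":-0.05},{"grip":9.4,"dy":8.3,"dz":-0.15,"dx":-0.05},{"grip":9.4,"dy":8.3,"dz":-0.15,"dx":-0.05},{"grip":5,"dy":8.3,"dz":-0.15,"dx":-0.05},{"grip":4,"dy":8.3,"dz":-0.15,"dx":-0.05},{"grip":3,"dy":8.3,"dz":-0.15,"dx":-0.05},{"grip":2,"dy":8.3,"dz":-0.15,"dx":-0.05},{"grip":1.5,"dy":8.3,"dz":-0.15,"dx":-0.05},{"grip":1.5,"dy":8.3,"dz":-0.15,"dx":-0.05},{"grip":1.5,"dy":8.3,"dz":-0.15,"dx":-0.05},{"grip":1.5,"dy":8.3,"dz":-0.15,"dx":-0.05},{"grip":1.5,"dy":8.3,"dz":-0.15,"dx":-0.05},{"grip":1.5,"dy":8.3,"dz":-0.15,"dx":-0.05}]' 50
```

```text
validation failed for argument at $[0]...
```

```bash
python3 -m jog '[{"grip":9.4,"dx":-0.05,"dy":4,"dz":-0.15,"spin":0},{"grip":9.4,"dx":-0.05,"dy":7,"dz":-0.15,"spin":0},{"grip":9.4,"dx":-0.05,"dy":8.3,"dz":-0.15,"spin":0},{"grip":9.4,"dx":-0.05,"dy":8.3,"dz":-0.15,"spin":0},{"grip":5,"dx":-0.05,"dy":8.3,"dz":-0.15,"spin":0},{"grip":4,"dx":-0.05,"dy":8.3,"dz":-0.15,"spin":0},{"grip":3,"dx":-0.05,"dy":8.3,"dz":-0.15,"spin":0},{"grip":2,"dx":-0.05,"dy":8.3,"dz":-0.15,"spin":0},{"grip":1.5,"dx":-0.05,"dy":8.3,"dz":-0.15,"spin":0},{"grip":1.5,"dx":-0.05,"dy":8.3,"dz":-0.15,"spin":0},{"grip":1.5,"dx":-0.05,"dy":8.3,"dz":-0.15,"spin":0},{"grip":1.5,"dx":-0.05,"dy":8.3,"dz":-0.15,"spin":0},{"grip":1.5,"dx":-0.05,"dy":8.3,"dz":-0.15,"spin":0},{"grip":1.5,"dx":-0.05,"dy":8.3,"dz":-0.15,"spin":0}]' 50
```

```text
clock: 3.32
eef_pos: [451.6, 280.5, 37.1]
eef_rot: [-1.571, 0.0, 0.055]
wrist_force: [-0.5, 0.3, 0.0]
finger_gap: 15.1
```

Run:
```python
from h import *
c=cam("wrist"); s=cam("scene"); t=cam("top")
a=cv2.resize(c["color"],(400,300)); b=cv2.resize(s["color"][260:430,320:500],(400,378)); d=cv2.resize(t["color"][190:290,120:310],(400,210))
cv2.imwrite("pics/g1.png",np.vstack([np.hstack([a,b[:300]]),np.hstack([d,d])])[:,:,::-1])
print(monitor.read_state()["finger_gap"])
```

```text
15.319849057976343
```

View pics/g1.png

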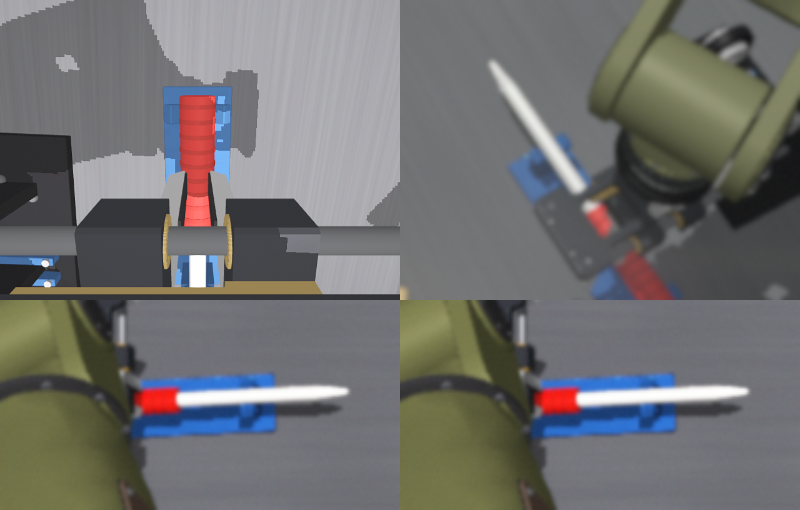

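The fingers straddle the handle at the right spot, but the gap equals the commanded 15 mm. I'll command 0 to see whether anything stops them.

```bash
python3 -m jog '[{"grip":1,"dx":0,"dy":0,"dz":0,"spin":0},{"grip":0.5,"dx":0,"dy":0,"dz":0,"spin":0},{"grip":0,"dx":0,"dy":0,"dz":0,"spin":0},{"grip":0,"dx":0,"dy":0,"dz":0,"spin":0},{"grip":0,"dx":0,"dy":0,"dz":0,"spin":0},{"grip":0,"dx":0,"dy":0,"dz":0,"spin":0}]' 50
python3 - <<'E'
from h import *
c=cam("wrist"); cv2.imwrite("pics/g2.png",c["color"][100:480,180:480,::-1])
E
```

```text
clock: 4.22
eef_pos: [452.1, 281.0, 38.6]
eef_rot: [-1.57, -0.002, 0.055]
wrist_force: [-4.2, -1.0, 15.9]
finger_gap: 0.7
```

View pics/g2.png

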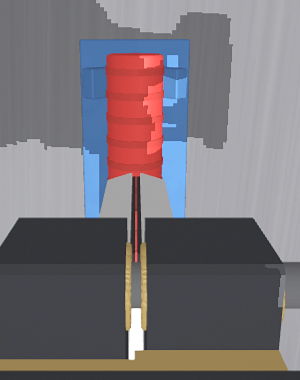

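```bash
python3 -m jog '[{"grip":9.4,"dx":0,"dy":0,"dz":0,"spin":0},{"grip":9.4,"dx":0,"dy":0,"dz":0,"spin":0},{"grip":9.4,"dx":0,"dy":0,"dz":0,"spin":0},{"grip":9.4,"dx":0,"dy":0,"dz":0,"spin":0},{"grip":9.4,"dx":0,"dy":0,"dz":0,"spin":0},{"grip":9.4,"dx":0,"dy":0,"dz":0,"spin":0}]' 50
python3 - <<'E'
from h import *
c=cam("wrist"); st=monitor.read_state(); cv2.imwrite("pics/g3.png",c["color"][:,:,::-1]); s=cam("scene","s3.png")
T=st["eef_pos"]; Rt=R.from_euler("xyz",st["eef_rot"]).as_matrix()
C=Rt.T@(c["C"]-T); print("cam in tool",C.round(1))
# tip pixels in w1 (camera fixed in tool)
for u,v in((212,277),(211,308),(420,277),(420,305)):
    d=Rt.T@ray(c,u,v)[1]
    for zz in(8,-8): P=C+d*(zz-C[2])/d[2]; print((u,v),zz,P.round(1))
for y in(8,-22): print(y,[proj(c,T+Rt@np.array([x,y,z])).round() for x in(-47,47) for z in(8,-8)])
img=c["color"].astype(int); m=((img[...,0]>110)&(img[...,1]<90)&(img[...,2]<100)).astype(np.uint8)
for r in(150,180,210,240): xs=np.nonzero(m[r])[0]; print(r,xs.min(),xs.max()) if len(xs) else 0
E
```

```text
clock: 5.03
eef_pos: [451.4, 280.4, 36.9]
eef_rot: [-1.571, 0.001, 0.055]
wrist_force: [-0.3, 0.3, -0.8]
finger_gap: 56.9
cam in tool [   0.5 -202.2   66.6]
(212, 277) 8 [-45.  -26.1   8. ]
(212, 277) -8 [-57.5  22.   -8. ]
(211, 308) 8 [-37.  -61.1   8. ]
(211, 308) -8 [-47.3 -22.6  -8. ]
(420, 277) 8 [ 46.3 -26.2   8. ]
(420, 277) -8 [58.8 21.9 -8. ]
(420, 305) 8 [ 38.5 -58.3   8. ]
(420, 305) -8 [ 48.9 -19.1  -8. ]
8 [array([224., 256.]), array([226., 285.]), array([405., 256.]), array([404., 285.])]
-22 [array([210., 274.]), array([212., 307.]), array([419., 274.]), array([417., 307.])]
180 288 344
210 288 344
240 288 344
```

View pics/g3.png

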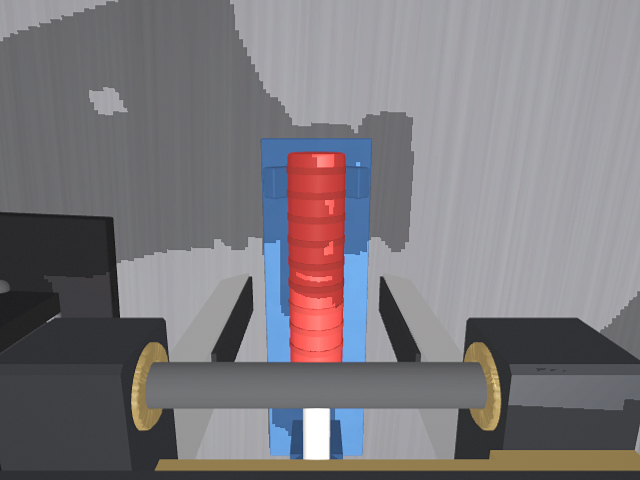

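Both the wrist-camera geometry and the failed closure put the real fingertips about 22–25 mm behind the TCP, not 8 mm ahead of it, so the stated overhang is about 30 mm off. The mandrel is undisturbed. I'll go 30 mm lower, with plenty of room above the rest's base, and grip again.

```bash
python3 -m jog '[{"grip":9.4,"dx":0,"dy":0,"dz":0,"spin":0},{"grip":9.4,"dx":0,"dy":1,"dz":0,"spin":0},{"grip":9.4,"dx":0,"dy":2,"dz":0,"spin":0},{"grip":9.4,"dx":0,"dy":3,"dz":0,"spin":0},{"grip":9.4,"dx":0,"dy":3,"dz":0,"spin":0},{"grip":5,"dx":0,"dy":3,"dz":0,"spin":0},{"grip":4,"dx":0,"dy":3,"dz":0,"spin":0},{"grip":3,"dx":0,"dy":3,"dz":0,"spin":0},{"grip":2,"dx":0,"dy":3,"dz":0,"spin":0},{"grip":2,"dx":0,"dy":3,"dz":0,"spin":0},{"grip":2,"dx":0,"dy":3,"dz":0,"spin":0},{"grip":2,"dx":0,"dy":3,"dz":0,"spin":0},{"grip":2,"dx":0,"dy":3,"dz":0,"spin":0},{"grip":2,"dx":0,"dy":3,"dz":0,"spin":0}]' 50
```

```text
clock: 6.88
eef_pos: [451.6, 280.5, 7.1]
eef_rot: [-1.571, 0.0, 0.055]
wrist_force: [-0.2, 0.3, -0.3]
finger_gap: 25.0
```

```bash
python3 -m jog '[{"grip":0,"dx":0,"dy":0,"dz":0,"spin":0},{"grip":0,"dx":0,"dy":-1,"dz":0,"spin":0},{"grip":0,"dx":0,"dy":-2.2,"dz":0,"spin":0},{"grip":0,"dx":0,"dy":-3.7,"dz":0,"spin":0},{"grip":0,"dx":2,"dy":-3.7,"dz":0,"spin":1},{"grip":0,"dx":4,"dy":-3.7,"dz":0,"spin":2},{"grip":0,"dx":6,"dy":-3.7,"dz":-2,"spin":3},{"grip":0,"dx":8,"dy":-3.7,"dz":-5,"spin":4.2},{"grip":0,"dx":10,"dy":-3.7,"dz":-8,"spin":4.2},{"grip":0,"dx":10.9,"dy":-3.7,"dz":-11,"spin":4.2},{"grip":0,"dx":10.9,"dy":-3.7,"dz":-13,"spin":4.2},{"grip":0,"dx":10.9,"dy":-3.7,"dz":-13.6,"spin":4.2},{"grip":0,"dx":10.9,"dy":-3.7,"dz":-13.6,"spin":4.2},{"grip":0,"dx":10.9,"dy":-3.7,"dz":-13.6,"spin":4.2}]' 55
python3 - <<'E'
from h import *
t=cam("top","t4.png");s=cam("scene","s4.png")
a=cv2.resize(t["color"][150:250,240:440],(800,400),interpolation=cv2.INTER_CUBIC)
b=cv2.resize(s["color"][190:310,240:400],(800,600),interpolation=cv2.INTER_CUBIC)
cv2.imwrite("pics/t4c.png",a[:,:,::-1]);cv2.imwrite("pics/s4c.png",b[:,:,::-1])
E
```

```text
clock: 8.62
eef_pos: [567.7, 151.5, 44.3]
eef_rot: [-1.571, -0.0, -0.017]
wrist_force: [0.6, 0.2, -2.2]
finger_gap: 25.3
```

View pics/s4c.png

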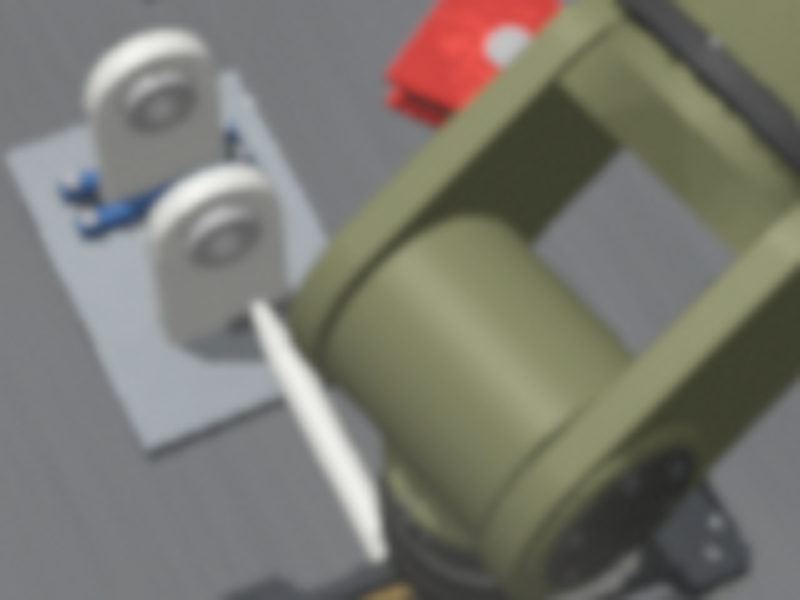

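View pics/t4c.png

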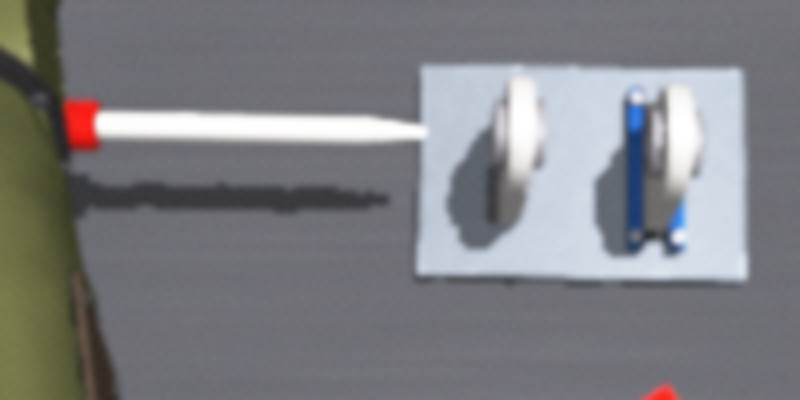

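Views: the nose is at scene (291,250) and top (347,183), short of the first bushing. The bushing's entry ring is at scene (284.4,238.5), the loose one's at (271.6,210.8). The mandrel looks level. Now the triangulation.

Run:
```python
from h import *
t=load("top");s=load("scene")
def tri(a,b):
    P=cv2.triangulatePoints(t["K"]@np.c_[t["Rm"],t["t"]],s["K"]@np.c_[s["Rm"],s["t"]],np.float64(a).reshape(2,1),np.float64(b).reshape(2,1)).ravel(); P=P[:3]/P[3]
    return P,proj(t,P)-a,proj(s,P)-b
N=tri((346.7,183),(291.4,250)); print("nose",[x.round(1) for x in N])
# shaft axes
def line(c,box):
    x0,x1,y0,y1=box; sub=c["color"][y0:y1,x0:x1].astype(int); m=(sub.min(2)>165).astype(np.uint8)
    n,l,st,ce=cv2.connectedComponentsWithStats(m); i=1+np.argmax(st[1:,4]); ys,xs=np.nonzero(l==i); P=np.float32(np.c_[xs+x0,ys+y0])
    return cv2.fitLine(P,cv2.DIST_HUBER,0,.01,.01).ravel(),P
Lt,Pt=line(t,(265,346,172,190)); Ls,Ps=line(s,(288,318,248,302))
n=[]
for c,L in((t,Lt),(s,Ls)):
    a=ray(c,L[2],L[3])[1]; b=ray(c,L[2]+20*L[0],L[3]+20*L[1])[1]; n.append(np.cross(a,b)/np.linalg.norm(np.cross(a,b)))
d=np.cross(*n); d/=np.linalg.norm(d); d*=-np.sign(d[1])
A=np.array([n[0],n[1],[0,1,0]]); f=lambda y:np.linalg.solve(A,[n[0]@t["C"],n[1]@s["C"],y])
print("axis dir",d.round(4),"at y=150",f(150).round(1),"y=-60",f(-60).round(1))
e=monitor.read_state(); print(e["eef_pos"].round(1),e["eef_rot"].round(4))
u=np.array([-0.018,-1,0]); u/=np.linalg.norm(u)
O=np.array([562.5,-147.3,85])
for nm,px,x in(("first",(284.4,238.6),-53),("second",(271.6,210.8),27)):
    C,r=ray(s,*px); k=((O+u*x-C)@u)/(r@u); print(nm,"front face",(C+r*k).round(1),"expected",(O+u*x).round(1), "proj exp",proj(s,O+u*x).round(1))
for x in(-53,-27,27,53): print("top proj",x,proj(t,O+u*x).round(1),(proj(t,O+u*x)-[240,150])*4)
for x in(-40,40): print("lugtop in top px crop",(proj(t,O+u*x+[0,0,30])-[240,150])*4, "scene crop",(proj(s,O+u*x+[0,0,30])-[240,190])*5)
```

```text
nose [array([563.2, -61.2,  85.5]), array([-0. ,  0.1]), array([-0.1, -0. ])]
axis dir [-0.0262 -0.9993  0.0282] at y=150 [570. 150.  81.] y=-60 [564.5 -60.   87. ]
[567.7 151.4  44.2] [-1.5707  0.     -0.0174]
first front face [564.5 -94.3  85.9] expected [563.5 -94.3  85. ] proj exp [284.9 238.7]
second front face [ 559.9 -174.3   88.4] expected [ 562.  -174.3   85. ] proj exp [270.9 212. ]
top proj -53 [362.7 183. ] [490.60742459 132.03208128]
top proj -27 [375.2 183.3] [540.92028494 133.00520726]
top proj 27 [401.4 183.8] [645.60287594 135.02992517]
top proj 53 [414. 184.] [696.09568641 136.00653165]
lugtop in top px crop [519.55099868 116.69417822] scene crop [208.10008908 180.84700753]
lugtop in top px crop [679.29667087 119.75464152] scene crop [137.49379949  47.78037263]
```

```bash
python3 -m jog '[{"grip":0,"dx":0.08,"dy":0,"dz":-1,"spin":0},{"grip":0,"dx":0.08,"dy":0,"dz":-2,"spin":0},{"grip":0,"dx":0.08,"dy":0,"dz":-3,"spin":0},{"grip":0,"dx":0.08,"dy":0,"dz":-3.7,"spin":0},{"grip":0,"dx":0.08,"dy":0,"dz":-4.3,"spin":0},{"grip":0,"dx":0.08,"dy":0,"dz":-4.9,"spin":0},{"grip":0,"dx":0.08,"dy":0,"dz":-4.9,"spin":0},{"grip":0,"dx":0.08,"dy":0,"dz":-4.9,"spin":0}]' 55
python3 -m jog '[{"grip":0,"dx":0,"dy":0,"dz":-0.4,"spin":0},{"grip":0,"dx":0,"dy":0,"dz":-0.8,"spin":0},{"grip":0,"dx":0,"dy":0,"dz":-0.8,"spin":0},{"grip":0,"dx":0,"dy":0,"dz":-0.8,"spin":0}]' 55
```

```text
clock: 9.72
eef_pos: [567.8, 101.8, 44.2]
eef_rot: [-1.571, -0.0, -0.018]
wrist_force: [0.4, 0.8, -1.9]
finger_gap: 24.7
clock: 10.22
eef_pos: [567.7, 93.7, 44.2]
eef_rot: [-1.571, -0.0, -0.018]
wrist_force: [0.9, -0.1, -1.4]
finger_gap: 24.8
```

```bash
python3 -m jog '[{"grip":0,"dx":0,"dy":0,"dz":-0.4,"spin":0},{"grip":0,"dx":0,"dy":0,"dz":-0.8,"spin":0},{"grip":0,"dx":0,"dy":0,"dz":-0.8,"spin":0},{"grip":0,"dx":0,"dy":0,"dz":-0.8,"spin":0}]' 55
python3 -c "
from cell import monitor as m;s=m.read_state();print(s['wrist_force'],s['moment'])"
python3 -m jog '[{"grip":0,"dx":0,"dy":0,"dz":-0.5,"spin":0},{"grip":0,"dx":0,"dy":0,"dz":-1,"spin":0},{"grip":0,"dx":0,"dy":0,"dz":-1.5,"spin":0},{"grip":0,"dx":0,"dy":0,"dz":-1.5,"spin":0},{"grip":0,"dx":0,"dy":0,"dz":-1.5,"spin":0}]' 55
python3 -c "
from cell import monitor as m;s=m.read_state();print(s['wrist_force'],s['moment'])"
```

```text
clock: 10.72
eef_pos: [567.5, 85.6, 44.2]
eef_rot: [-1.571, 0.0, -0.018]
wrist_force: [-0.5, 0.5, -1.8]
finger_gap: 24.9
[-0.49649536  0.46566126 -1.8183278 ] [-0.06128037  0.08727459 -0.08236519]
clock: 11.35
eef_pos: [567.2, 70.6, 44.2]
eef_rot: [-1.571, -0.0, -0.018]
wrist_force: [-0.5, -0.3, -1.8]
finger_gap: 24.8
[-0.47729411 -0.33150145 -1.79047894] [-0.11937727  0.11013892 -0.07123118]
```

```bash
python3 -m jog '[{"grip":0,"dx":0,"dy":0,"dz":-0.7,"spin":0},{"grip":0,"dx":0,"dy":0,"dz":-1.4,"spin":0},{"grip":0,"dx":0,"dy":0,"dz":-2.1,"spin":0},{"grip":0,"dx":0,"dy":0,"dz":-2.6,"spin":0},{"grip":0,"dx":0,"dy":0,"dz":-2.6,"spin":0},{"grip":0,"dx":0,"dy":0,"dz":-2.6,"spin":0}]' 55
python3 - <<'E'
from h import *
t=cam("top","t5.png");s=cam("scene","s5.png");st=monitor.read_state();print(st['wrist_force'],st['moment'])
a=cv2.resize(t["color"][155:225,340:430],(450,350),interpolation=cv2.INTER_CUBIC)
b=cv2.resize(s["color"][190:260,245:315],(350,350),interpolation=cv2.INTER_CUBIC)
cv2.imwrite("pics/c5.png",np.hstack([a,b])[:,:,::-1])
E
```

```text
clock: 12.1
eef_pos: [566.7, 44.7, 44.2]
eef_rot: [-1.571, 0.0, -0.018]
wrist_force: [-0.7, -1.0, -1.3]
finger_gap: 25.0
[-1.1034033  -0.537083   -1.66596694] [-0.13827789  0.15457379 -0.0760339 ]
```

View pics/c5.png

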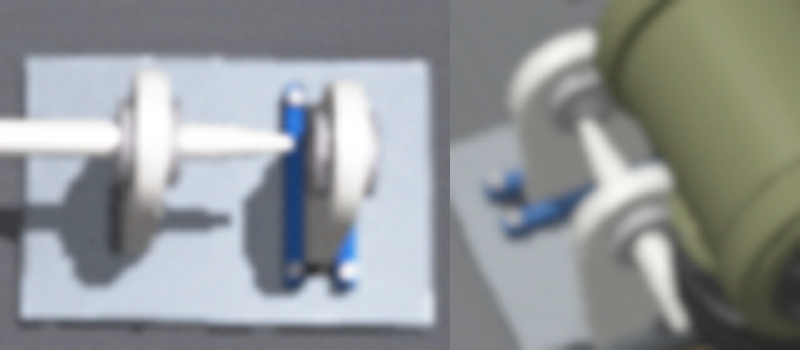

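The nose passes through the tacked bushing and points at the loose bushing's entry (top-crop nose at (290,143), ring at (320,150)). Continue gently.

```bash
python3 -m jog '[{"grip":0,"dx":0,"dy":0,"dz":-0.4,"spin":0},{"grip":0,"dx":0,"dy":0,"dz":-0.8,"spin":0},{"grip":0,"dx":0,"dy":0,"dz":-1.2,"spin":0},{"grip":0,"dx":0,"dy":0,"dz":-1.6,"spin":0},{"grip":0,"dx":0,"dy":0,"dz":-1.6,"spin":0}]' 55
python3 -c "
from cell import monitor as m;s=m.read_state();print(s['wrist_force'],s['moment'])"
python3 -m jog '[{"grip":0,"dx":0,"dy":0,"dz":-0.3,"spin":0},{"grip":0,"dx":0,"dy":0,"dz":-0.6,"spin":0},{"grip":0,"dx":0,"dy":0,"dz":-0.9,"spin":0},{"grip":0,"dx":0,"dy":0,"dz":-1.2,"spin":0},{"grip":0,"dx":0,"dy":0,"dz":-1.2,"spin":0}]' 55
python3 -c "
from cell import monitor as m;s=m.read_state();print(s['wrist_force'],s['moment'])"
```

```text
clock: 12.82
eef_pos: [566.5, 28.3, 44.2]
eef_rot: [-1.571, -0.0, -0.019]
wrist_force: [-0.3, -0.3, -2.5]
finger_gap: 25.1
[-0.34529632 -0.26308018 -2.48117312] [-0.09958341  0.08635801 -0.06010024]
clock: 13.45
eef_pos: [566.1, 16.4, 44.1]
eef_rot: [-1.571, 0.0, -0.019]
wrist_force: [-0.5, -1.1, -1.9]
finger_gap: 24.7
[-0.47005704 -1.09436942 -1.93623193] [-0.11785305  0.2387953  -0.21097154]
```

```bash
python3 -m jog '[{"grip":0,"dx":0,"dy":0,"dz":-0.3,"spin":0},{"grip":0,"dx":0,"dy":0,"dz":-0.6,"spin":0},{"grip":0,"dx":0,"dy":0,"dz":-0.9,"spin":0},{"grip":0,"dx":0,"dy":0,"dz":-1.2,"spin":0},{"grip":0,"dx":0,"dy":0,"dz":-1.2,"spin":0},{"grip":0,"dx":0,"dy":0,"dz":-1.2,"spin":0}]' 55
python3 -c "
from cell import monitor as m;s=m.read_state();print(s['wrist_force'],s['moment'])"
python3 -m jog '[{"grip":0,"dx":0,"dy":0,"dz":-0.3,"spin":0},{"grip":0,"dx":0,"dy":0,"dz":-0.6,"spin":0},{"grip":0,"dx":0,"dy":0,"dz":-0.9,"spin":0},{"grip":0,"dx":0,"dy":0,"dz":-1.2,"spin":0},{"grip":0,"dx":0,"dy":0,"dz":-1.2,"spin":0},{"grip":0,"dx":0,"dy":0,"dz":-1.2,"spin":0}]' 55
python3 -c "
from cell import monitor as m;s=m.read_state();print(s['wrist_force'],s['moment'])"
```

```text
clock: 14.2
eef_pos: [566.0, 4.5, 44.2]
eef_rot: [-1.571, -0.0, -0.018]
wrist_force: [-1.6, -0.6, -1.0]
finger_gap: 25.0
[-1.5598479  -0.60562423 -0.98127232] [-0.26185186  0.30894778 -0.29337331]
clock: 14.95
eef_pos: [565.8, -7.5, 44.1]
eef_rot: [-1.571, 0.0, -0.018]
wrist_force: [-2.0, -0.9, -2.3]
finger_gap: 25.0
[-2.02956765 -0.89335954 -2.25994727] [-0.23473165  0.3661111  -0.27985327]
```

```bash
python3 -m jog '[{"grip":0,"dx":0,"dy":0,"dz":-0.3,"spin":0},{"grip":0,"dx":0,"dy":0,"dz":-0.6,"spin":0},{"grip":0,"dx":0,"dy":0,"dz":-0.9,"spin":0},{"grip":0,"dx":0,"dy":0,"dz":-1.2,"spin":0},{"grip":0,"dx":0,"dy":0,"dz":-1.5,"spin":0},{"grip":0,"dx":0,"dy":0,"dz":-1.8,"spin":0},{"grip":0,"dx":0,"dy":0,"dz":-2.1,"spin":0},{"grip":0,"dx":0,"dy":0,"dz":-2.4,"spin":0},{"grip":0,"dx":0,"dy":0,"dz":-2.7,"spin":0},{"grip":0,"dx":0,"dy":0,"dz":-2.7,"spin":0},{"grip":0,"dx":0,"dy":0,"dz":-2.7,"spin":0}]' 55
python3 - <<'E'
from h import *
t=cam("top","t6.png");s=cam("scene","s6.png");w=cam("wrist","w6.png")
for i in range(4):
    st=monitor.read_state();print(st["clock"],st['wrist_force'].round(2),st['moment'].round(3)); viewer.camera("wrist")
a=cv2.resize(t["color"][155:225,330:450],(600,350),interpolation=cv2.INTER_CUBIC)
b=cv2.resize(w["color"],(320,240)); c=cv2.resize(s["color"][170:250,220:327],(320,240),interpolation=cv2.INTER_CUBIC)
o=np.zeros((590,640,3),np.uint8); o[:350,:600]=a;o[350:,:320]=b;o[350:,320:]=c
cv2.imwrite("pics/c6.png",o[:,:,::-1])
E
```

```text
clock: 16.32
eef_pos: [565.3, -34.5, 44.2]
eef_rot: [-1.571, -0.0, -0.018]
wrist_force: [-1.9, -1.1, -1.8]
finger_gap: 24.7
16.475 [-0.93 -0.89 -0.62] [-0.268  0.327 -0.206]
16.525 [-1.24 -1.37 -1.6 ] [-0.254  0.363 -0.19 ]
16.575 [-0.78 -1.21 -2.31] [-0.303  0.337 -0.246]
16.625 [-0.92 -1.66 -1.22] [-0.285  0.312 -0.225]
```

View pics/c6.png

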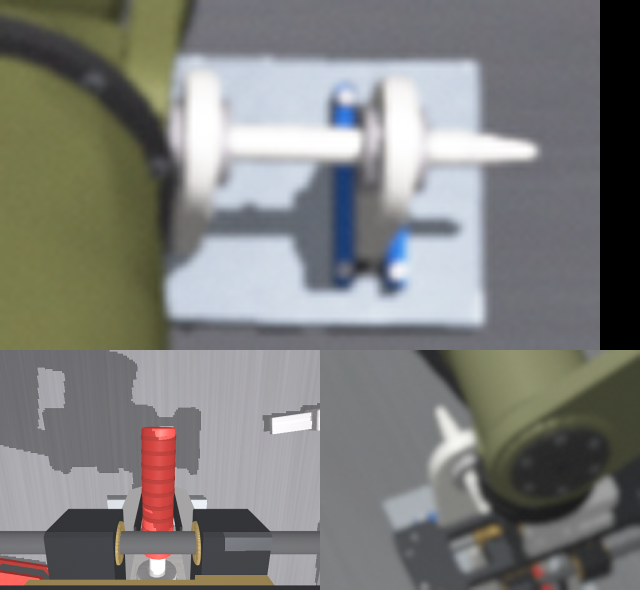

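The nose and some shaft stand out beyond the loose lug: nose at top-crop (538,150), bushing end at about (430,145). There is a small residual sideways force of about -1.3 N in x, which fits the loose lug's drag. Next I'll feel for the clearance sideways, which squares the lug up too, then centre the mandrel.

```bash
cat > f.py <<'E'
from h import *
F=[];M=[]
for i in range(4): s=monitor.read_state();F.append(s['wrist_force']);M.append(s['moment']);viewer.camera("wrist")
print("F",np.mean(F,0).round(2),"M",np.mean(M,0).round(3),s['eef_pos'].round(2))
E
python3 - <<'E'
from h import *
t=load("top"); print("nose",onz(t,437.6,185,85).round(1))
E
python3 -m jog '[{"grip":0,"dx":0.03,"dy":0,"dz":0,"spin":0},{"grip":0,"dx":0.05,"dy":0,"dz":0,"spin":0},{"grip":0,"dx":0.05,"dy":0,"dz":0,"spin":0}]' 55 >/dev/null; python3 f.py
python3 -m jog '[{"grip":0,"dx":0.02,"dy":0,"dz":0,"spin":0},{"grip":0,"dx":0.04,"dy":0,"dz":0,"spin":0},{"grip":0,"dx":0.04,"dy":0,"dz":0,"spin":0}]' 55 >/dev/null; python3 f.py
```

```text
nose [ 559.5 -248.7   85. ]
F [-1.71 -1.34 -1.55] M [-0.229  0.301 -0.225] [565.81 -34.28  44.15]
F [-3.73 -0.61 -0.99] M [-0.188  0.743 -0.313] [566.04 -34.28  44.08]
```

```bash
python3 -m jog '[{"grip":0,"dx":0.02,"dy":0,"dz":0,"spin":0},{"grip":0,"dx":0.03,"dy":0,"dz":0,"spin":0},{"grip":0,"dx":0.03,"dy":0,"dz":0,"spin":0}]' 55 >/dev/null; python3 f.py
python3 -m jog '[{"grip":0,"dx":-0.05,"dy":0,"dz":0,"spin":0},{"grip":0,"dx":-0.12,"dy":0,"dz":0,"spin":0},{"grip":0,"dx":-0.12,"dy":0,"dz":0,"spin":0}]' 55 >/dev/null; python3 f.py
python3 -m jog '[{"grip":0,"dx":-0.05,"dy":0,"dz":0,"spin":0},{"grip":0,"dx":-0.05,"dy":0,"dz":0,"spin":0},{"grip":0,"dx":-0.05,"dy":0,"dz":0,"spin":0}]' 55 >/dev/null; python3 f.py
python3 -m jog '[{"grip":0,"dx":-0.05,"dy":0,"dz":0,"spin":0},{"grip":0,"dx":-0.05,"dy":0,"dz":0,"spin":0},{"grip":0,"dx":-0.05,"dy":0,"dz":0,"spin":0}]' 55 >/dev/null; python3 f.py
```

```text
F [-5.25 -0.2  -1.21] M [-0.151  0.99  -0.371] [566.22 -34.28  44.01]
F [-1.01 -0.28 -1.7 ] M [-0.112  0.223 -0.138] [565.46 -34.29  44.23]
F [-0.42 -0.25 -2.28] M [-0.076  0.095 -0.03 ] [564.85 -34.29  44.2 ]
F [-0.18 -0.15 -1.26] M [-0.004  0.104 -0.088] [564.28 -34.27  44.13]
```

Contact with the fixed bushing begins near x≈566, so the middle of the 2 mm play is about 564.95. Centre there, then probe z by ±0.5 mm.

```bash
python3 -m jog '[{"grip":0,"dx":0.06,"dy":0,"dz":0,"spin":0},{"grip":0,"dx":0.06,"dy":0,"dz":0,"spin":0},{"grip":0,"dx":0.06,"dy":0,"dz":0,"spin":0}]' 55 >/dev/null; python3 f.py
python3 -m jog '[{"grip":0,"dx":0,"dy":-0.06,"dz":0,"spin":0},{"grip":0,"dx":0,"dy":-0.06,"dz":0,"spin":0},{"grip":0,"dx":0,"dy":-0.06,"dz":0,"spin":0}]' 55 >/dev/null; python3 f.py
python3 -m jog '[{"grip":0,"dx":0,"dy":0.06,"dz":0,"spin":0},{"grip":0,"dx":0,"dy":0.12,"dz":0,"spin":0},{"grip":0,"dx":0,"dy":0.12,"dz":0,"spin":0}]' 55 >/dev/null; python3 f.py
python3 -m jog '[{"grip":0,"dx":0,"dy":-0.06,"dz":0,"spin":0},{"grip":0,"dx":0,"dy":-0.06,"dz":0,"spin":0},{"grip":0,"dx":0,"dy":-0.06,"dz":0,"spin":0}]' 55 >/dev/null; python3 f.py
```

```text
F [-0.96 -0.18 -1.98] M [-0.006  0.201 -0.119] [564.9  -34.28  44.16]
F [-0.08  0.65 -2.07] M [-0.058  0.099 -0.051] [564.91 -34.31  44.75]
F [-0.31  0.67 -1.42] M [-0.077  0.123 -0.059] [564.9  -34.28  43.56]
F [-0.12 -0.19 -1.87] M [-0.057  0.146 -0.056] [564.86 -34.28  44.13]
```

Run:
```python
from h import *
a=cv2.imread("pics/top0.png"); t=cam("top","t7.png"); b=t["color"][:,:,::-1]; d=cv2.absdiff(a,b).max(2)
for n,(x0,x1,y0,y1) in dict(hammer=(295,418,70,142),brush=(118,228,85,162),magnet=(381,432,245,296)).items(): print(n,np.percentile(d[y0:y1,x0:x1],99))
g=cv2.resize(b[150:240,335:455],(800,600),interpolation=cv2.INTER_CUBIC); cv2.imwrite("pics/c7.png",g)
s=monitor.read_state(); print(s["clock"],s["finger_gap"],np.abs(s["qd"]).max())
```

```text
hammer 132.45000000000073
brush 4.0
magnet 11.0
22.475 24.9070689878258 0.0016602788251225873
```

View pics/c7.png

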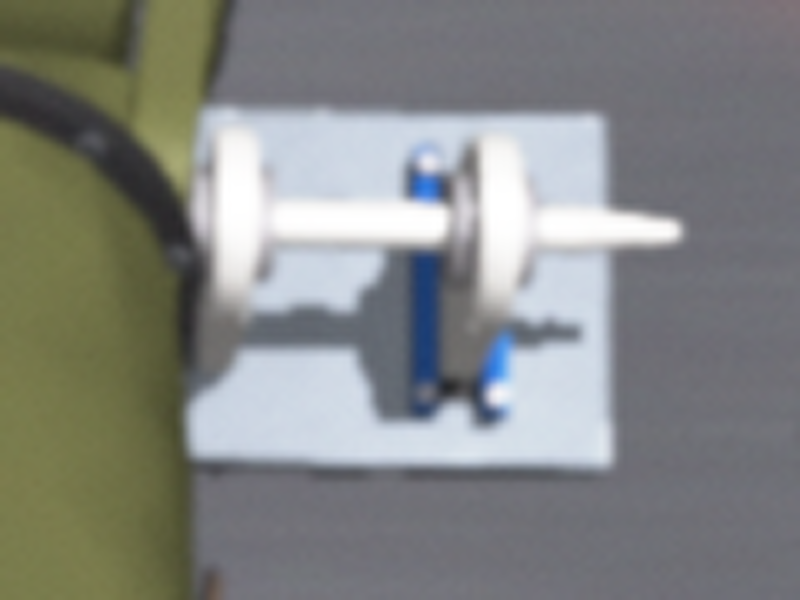

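Run:
```python
from h import *
a=cv2.imread("pics/top0.png"); b=cv2.imread("pics/t7.png"); d=cv2.absdiff(a,b).max(2)
for x in range(295,420,15): print(x,np.percentile(d[70:142,x:x+15],98), b[105,x],end="; ")
s=cv2.imread("pics/scene0.png"); c=cam("scene")["color"][:,:,::-1]; print("\nscene hammer",np.percentile(cv2.absdiff(s,c).max(2)[250:365,165:262],99.5))
print(ticket.sign_off())
```

```text
295 160.0 [117 114 113]; 310 80.42000000000007 [186 182 186]; 325 42.42000000000007 [127 125 126]; 340 44.0 [81 81 81]; 355 43.0 [102  99  98]; 370 44.0 [100  96  98]; 385 4.0 [119 114 115]; 400 4.0 [122 117 124]; 415 4.0 [123 119 130]; 
scene hammer 42.919999999998254
the job is handed in; nothing more can be done
None
```

The mandrel was taken from its rest, fed through the tacked bushing and then the loose one, and handed in still gripped there, after about 22.5 s of the 48 s allowed.

**Grasp:** The first grasp closed above the handle. The fingertips sit about 30 mm further back than `manip.finger_overhang` says, confirmed by the wrist camera and the empty closure. That closure pressed on the handle with about 16 N at the wrist. I went 30 mm lower and gripped it at 55 N, with the fingers reading 25 mm.

**Last checks:**
- **Protrusion:** The nose stands about 48 mm beyond the loose bushing, which is the 30 mm taper plus about 18 mm of shaft.
- **Lug alignment:** I moved the mandrel sideways until it touched the tacked bushing, which brought the loose lug along, then backed off to the middle of the play. In the last top view the loose lug looks within about 0.5 mm of line.
- **Not leaning:** At rest the wrist force was about (-0.1, -0.2, -1.9) N, which is little more than the mandrel's weight. A ±0.6 mm probe in height met almost no contact.
- **Forces:** No wrist force I read while inserting or centring was above about 6 N. The arm was still at hand-in.

**Checks that disagreed:**
- **Bystanders:** The brush and magnet are unchanged in the top view, and the far end of the hammer's handle is too. The rest of the hammer differed strongly between pictures. I put that down to the arm's shadow and to the arm covering part of it, and nothing was moved near it, but I did not check it further.
- **Mandrel direction:** A camera fit of the shaft before entry disagreed by about 0.03 rad in pitch with the level I expected. The contact-free probing showed no sign of such a tilt.

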